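Feel along the bars of a toy xylophone

TASK

The toy xylophone's bars have just been refitted: run the fingertips lightly along the middle of the row, from the longest bar to the shortest, so that each bar in turn dips a little on its felt, without bottoming it. Finish with the fingertips still resting on the shortest bar alone, holding it slightly dipped; the program ends in that touch. Only touch the bars, never grip them, and leave the dolls, the mallet and everything else where they stand.

Things in the scene. Friction and masses are not known exactly. Their poses are not given: they have to be found in the camera images.
- xylophone: toy xylophone, fixed. Base board 270 x 250 x 14 mm; six level round wooden bars of 30 mm diameter, undersides 38 mm above the table, on felt-topped rails. Origin: centre of the board's underside. Own x: along the row, longest to shortest bar; y: along the bars; z up. Bar middles at y = 0, x = -95, -57, -19, 19, 57, 95 mm (8 mm gaps). Stands at any yaw.
- bar1_top (a point): highest point of the longest bar at the middle of its length (220 mm long); 68 mm above the table when untouched, moves down with the bar
- bar2_top (a point): highest point of the second bar at the middle of its length (200 mm long); 68 mm above the table when untouched, moves down with the bar
- bar3_top (a point): highest point of the third bar at the middle of its length (180 mm long); 68 mm above the table when untouched, moves down with the bar
- bar4_top (a point): highest point of the fourth bar at the middle of its length (160 mm long); 68 mm above the table when untouched, moves down with the bar
- bar5_top (a point): highest point of the fifth bar at the middle of its length (140 mm long); 68 mm above the table when untouched, moves down with the bar
- bar6_top (a point): highest point of the shortest bar at the middle of its length (120 mm long); 68 mm above the table when untouched, moves down with the bar
- bar1 (a joint): dip of the longest bar on its felt, m: 0 untouched, grows as it is pressed straight down, stop at 0.007. It springs back: about 1.0 to 1.6 N starts it, then 0.7 N more for each mm
- bar2 (a joint): dip of the second bar on its felt, m: 0 untouched, grows as it is pressed straight down, stop at 0.007. It springs back: about 1.0 to 1.6 N starts it, then 0.7 N more for each mm
- bar3 (a joint): dip of the third bar on its felt, m: 0 untouched, grows as it is pressed straight down, stop at 0.007. It springs back: about 1.0 to 1.6 N starts it, then 0.7 N more for each mm
- bar4 (a joint): dip of the fourth bar on its felt, m: 0 untouched, grows as it is pressed straight down, stop at 0.007. It springs back: about 1.0 to 1.6 N starts it, then 0.7 N more for each mm
- bar5 (a joint): dip of the fifth bar on its felt, m: 0 untouched, grows as it is pressed straight down, stop at 0.007. It springs back: about 1.0 to 1.6 N starts it, then 0.7 N more for each mm
- bar6 (a joint): dip of the shortest bar on its felt, m: 0 untouched, grows as it is pressed straight down, stop at 0.007. It springs back: about 1.0 to 1.6 N starts it, then 0.7 N more for each mm
- doll_big: bystander, loose: wooden peg doll, turned, 38 mm wide, 66 mm tall, standing on a corner of the base board beside the short bars; origin at the centre of its foot
- doll_small: bystander, loose: wooden peg doll, 38 mm wide, 53 mm tall, standing on the other corner beside the short bars; origin at the centre of its foot
- mallet: bystander, loose: xylophone mallet, stick 185 mm long with a black rubber head 28 x 36 mm at its +x end, lying on the table beside the base board; origin on the table under the stick's middle
- top: bystander, loose: wooden spinning top, 52 mm wide, 52 mm tall, standing on the table off the short-bar end of the base board; origin at the centre of its foot
- truck: bystander, loose: toy truck 200 x 80 x 98 mm on the table to the right; origin under its centre
- mug: bystander, loose: white mug, 80 mm wide, 90 mm tall, on the table to the left; origin at the centre of its foot
- jar: bystander, loose: clear jar with a steel cap, 70 mm wide, 100 mm tall, on the table to the left; origin at the centre of its foot

How it is judged:
By the outcome, as a careful person would: the job done as asked, in the order asked, and still so for the second after the job is handed in, while the arm keeps its last pose, push and grip.
It also fails if it takes over 43 s, if anything falls off the work surface, if the arm or the gripper's body presses on something with over 40 N, if the wrist force passes 120 N, or if a joint passes its speed limit or range.

ROBOT

A 7-joint arm with a two-finger parallel gripper is mounted at the origin on the work surface. World frame = base frame: x ahead of the robot, y to its left, z up, the work surface at z = 0. Lengths are in m, angles in rad, forces in N, time in s.
With the tool pointing down it reaches from about 0.4 to 0.85 m from the base axis. Payload 4.4 kg.
Tool frame: the origin (TCP) lies on the centre line of the jaws, within the pads' length; the fingertips stand 19 mm ahead of it and the grasp point (between the pads) is the TCP (ctrl.tip_reach is the distance from the TCP to the fingertips, in m); z points along the fingers, y is the line along which they close (so a half turn about z gives the same grasp; the last joint's range is limited). The gripper opens to 94 mm and grips with 3 to 60 N. Pads are 16 mm wide; open, the fingers measure 119 mm over their backs; the gripper's body (75 mm by 177 mm) begins 78 mm behind the grasp point.
Start: joints at [1.125, 0.628, 0.038, 1.517, -0.027, 0.996, -0.02], TCP at [0.241, -0.604, 0.224] pointing down, gripper open.
Joint ranges: [-3.06, 3.06], [-0.37, 2.12], [-1.25, 1.32], [0.18, 2.47], [-1.1, 4.24], [0.23, 1.98], [-2.94, 2.94]. Speed limits (rad/s): [2.57, 2.57, 3.14, 3.14, 3.14, 3.14, 3.14].

INTERFACE

Orientations are given as a rotation vector (axis times angle).
In Python, from plant import ctrl gives the robot as it stands.
- The arm moves only by the shell command python3 -m inch 'ROWS' [OPENING] [FORCE]. ROWS is JSON, a list of rows, each a list of 2 entries, a list of its own where there are three numbers: the shift along the world's x, y, z in mm, then the turn, a rotation vector about the world's x, y, z in degrees. A call has 1 to 5 rows; each row shifts and turns the commanded pose from where the row before left it; what a row does not reach is not made up. A row lasts 1/8 s, in which the tool goes at most 62.5 mm and 10.7 degrees, less where a joint would pass 70% of its speed; a pose out of reach is approached as far as the arm can. A call is refused whole if a number of a shift passes 62.5 or a number of a turn 10.7, either way. A call with a gripper value outside its range is refused whole. OPENING is the opening, from 0 (shut) to 1 (fully open), set as the call begins (- or left out, the last holds). The fingers move at their own pace and stop on an object; FORCE is the grip in N (left out, the last holds). Time passes only in rows, so rows that do not move let the fingers close. It gives the time, the measured TCP pose, the force, the opening and the grip force at its end, in the units of the state.
- ctrl.get_obs(): the state, without advancing time (a new reading comes with each control period).
- ctrl.snapshot(name): name is "scene" or "top" or "wrist"; returns the picture (480x640x3 uint8, red, green, blue); there is no depth.
- ctrl.camera_model(name): a dict with "fx", "fy", "cx", "cy" (pixels), "R" (3x3) and "t" (3): a world point X has camera coordinates R X + t. Camera axes: x right, y down, z forward; pixel columns grow to the right and rows downward; lengths in m; the calibration is good to about 2 mm. A picture is of the moment at which its call begins: read the wrist's pose just before it. camera_model takes no time and is no camera call; for the wrist camera it gives the pose at the moment of the call.
- ctrl.finish_job(): hands the job in; it is judged then, once.
The state is a dict: "time": time; "joint_pos": joint angles; "qd": joint speeds; "tau": joint torques, N m; "tool_pos": TCP position; "tool_rot": TCP orientation; "ft_force": force on the tool from outside, world axes, zero at the start; "wrist_torque": the same for the moment, N m; "opening": finger opening in m; "grip_force": force on a finger pad.
Only numpy, scipy, OpenCV 4.12 (cv2) and the standard library are available. Lean on these libraries where they do the work, as an engineer would, in place of code of your own. Each camera call takes 0.05 s, during which the arm holds its last target. There are 200 camera calls.

## Working session

There is one attempt and no reset: what is moved stays moved. The work goes in short steps, Python scripts to look and compute and a shell command to move; the robot and the scene stay as the last step left them, time stands still between calls to the robot, and variables do not carry over. Pictures are saved under pics/ and viewed, at most 10 in all, crops included, and the job is handed in when it is done.

```bash
mkdir -p pics
python3 - <<'E'
from plant import ctrl
import cv2
for n in("top","scene"):
    cv2.imwrite(f"pics/{n}0.png",ctrl.snapshot(n)[:,:,::-1])
o=ctrl.get_obs();print(o["time"],o["tool_pos"],o["tool_rot"],o["ft_force"],ctrl.tip_reach,o["opening"])
E
```

```text
0.1 [ 0.240796   -0.60318057  0.2236859 ] [-3.08357005e+00 -5.92697822e-01  4.91335384e-04] [-0.85502721 -0.55995369 -0.24213538] 0.019 0.09387010184995964
```

View pics/top0.png

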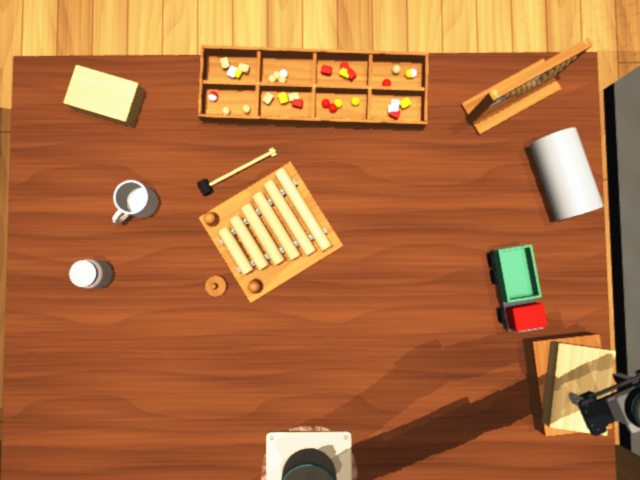

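View pics/scene0.png

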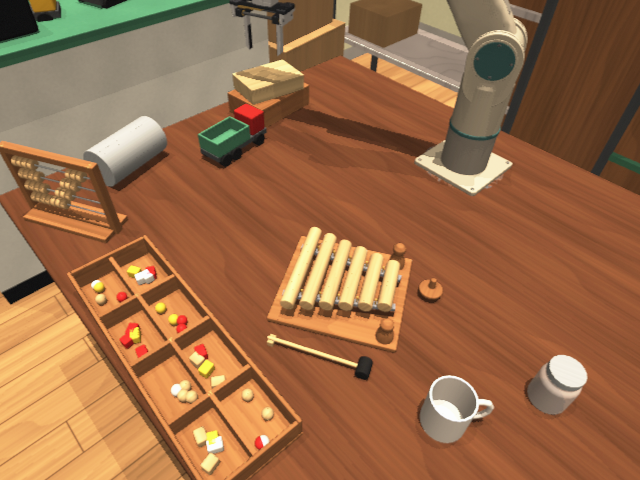

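The top view shows the robot at the bottom, with the board's corners near (290,163), (342,243), (250,301) and (200,217). The longest bar is at upper right and the shortest at lower left. The scene view agrees, with the dolls at the short-bar corners and the top just off that end. I'll enlarge it.

Run:
```python
import cv2
i=cv2.imread("pics/top0.png")[150:310,185:355]
cv2.imwrite("pics/c1.png",cv2.resize(i,None,fx=3.5,fy=3.5,interpolation=cv2.INTER_CUBIC))
```

```text
(no output)
```

View pics/c1.png

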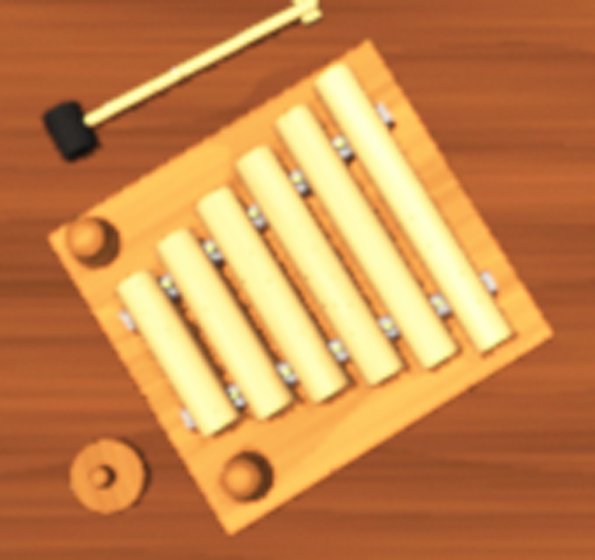

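Crop reading: board corners are (368,40), (552,332), (231,534) and (49,237). Bar 1 ends at (335,68) and (495,345), and bar 6 at (133,280) and (215,430).

```bash
cat > h.py <<'E'
import numpy as np
from plant import ctrl
from scipy.spatial.transform import Rotation as Rn
def back(m,uv,z):
    R=np.array(m["R"]);c=-R.T@np.array(m["t"])
    d=R.T@np.array([(uv[0]-m["cx"])/m["fx"],(uv[1]-m["cy"])/m["fy"],1])
    return c+d*(z-c[2])/d[2]
E
python3 - <<'E'
from h import *
m=ctrl.camera_model("top")
f=lambda x,y,z:back(m,((x+.5)/3.5-.5+185,(y+.5)/3.5-.5+150),z)[:2]
P=[(-135,125),(-135,-125),(135,-125),(135,125)]
# which corner: (368,40) & (552,332) long-bar end
C=[f(*p,.014) for p in[(368,40),(552,332),(231,534),(49,237)]]
for c in C: print(c)
print("lens",[np.linalg.norm(C[i]-C[(i+1)%4]) for i in range(4)])
ctr=np.mean(C,0);ax=(C[2]+C[3]-C[0]-C[1]);print("ctr",ctr,"yaw",np.degrees(np.arctan2(ax[1],ax[0])))
b1=(f(335,68,.058)+f(495,345,.058))/2;b6=(f(133,280,.058)+f(215,430,.058))/2
print("b1",b1,"b6",b6,"mid",(b1+b6)/2,np.degrees(np.arctan2(*(b6-b1)[::-1])))
o=ctrl.get_obs();T=Rn.from_rotvec(o["tool_rot"]).as_matrix();print(T[:,1],"y-axis deg",np.degrees(np.arctan2(T[1,1],T[0,1])))
E
```

```text
[0.76719759 0.04303458]
[ 0.55714066 -0.08598417]
[0.41709462 0.14092722]
[0.62760675 0.26985551]
lens [np.float64(0.24651521417673933), np.float64(0.26664895983111886), np.float64(0.24685595685692796), np.float64(0.2663331302636366)]
ctr [0.59225991 0.09195829] yaw 121.6456781280944
b1 [0.64230247 0.00960103] b6 [0.54113247 0.17490772] mid [0.59171747 0.09225438] 121.46721315423115
[ 0.37072604 -0.92874088 -0.00160821] y-axis deg -68.23956915011053
```

```bash
python3 -m inch '[[[40,61,0],[0,0,10]],[[40,61,0],[0,0,10]],[[40,61,0],[0,0,10]],[[40,61,0],[0,0,10]],[[40,61,0],[0,0,10]]]' 0 10; python3 -m inch '[[[40,61,0],[0,0,10]],[[40,61,0],[0,0,10]],[[40,61,0],[0,0,10]],[[40,61,0],[0,0,10]],[[40,61,0],[0,0,10]]]'; python3 -m inch '[[[0,0,0],[0,0,0]],[[0,0,0],[0,0,0]]]'
python3 - <<'E'
from h import *
import cv2
o=ctrl.get_obs();T=Rn.from_rotvec(o["tool_rot"]).as_matrix()
print(o["time"],o["tool_pos"],T[:,2],"y deg",np.degrees(np.arctan2(T[1,1],T[0,1])),o["ft_force"],o["opening"])
m=ctrl.camera_model("wrist");np.savez("w.npz",**m)
cv2.imwrite("pics/w1.png",ctrl.snapshot("wrist")[:,:,::-1])
E
```

```text
time: 0.72
tool_pos: [0.4131, -0.3405, 0.2244]
tool_rot: [-2.54, -1.848, -0.0]
ft_force: [1.0, -0.5, 0.9]
opening: 0.0473
grip_force: 0.0
time: 1.35
tool_pos: [0.5844, -0.0795, 0.2243]
tool_rot: [-1.521, -2.748, 0.001]
ft_force: [0.9, 0.6, 0.0]
opening: 0.0005
grip_force: 0.0
time: 1.6
tool_pos: [0.583, -0.0817, 0.2238]
tool_rot: [-1.529, -2.743, 0.002]
ft_force: [0.6, -0.3, 0.3]
opening: 0.0003
grip_force: 0.0
1.6 [ 0.58304841 -0.08167452  0.22384957] [-1.69956440e-03 -7.04580245e-04 -9.99998308e-01] y deg 31.716587381712383 [ 0.64041677 -0.2704293   0.27442829] 0.00027509233543929266
```

View pics/w1.png

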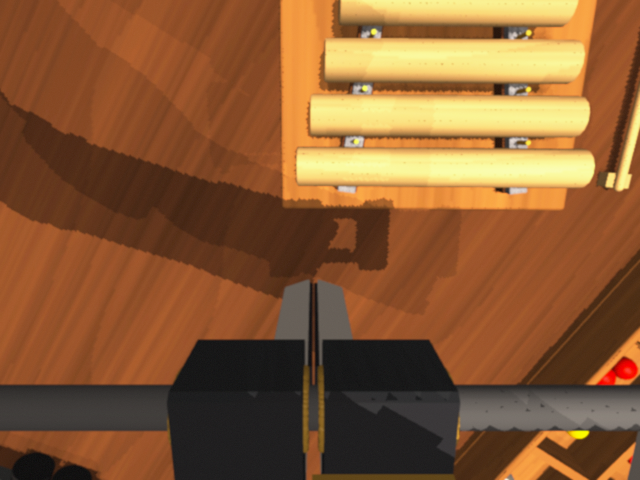

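Wrist view: the fingers are shut and short of bar 1. Bar 1 spans (297,166) to (594,168), bar 2 (310,114) to (589,117), and bar 3 (325,60) to (584,62).

Run:
```python
from h import *
m=np.load("w.npz")
for a,b in(((297,166),(594,168)),((310,114),(589,117)),((325,60),(584,62))):
    A,B=back(m,a,.053)[:2],back(m,b,.053)[:2];d=B-A;print((A+B)/2,np.linalg.norm(d),np.degrees(np.arctan2(d[1],d[0])))
```

```text
[0.64353894 0.01110078] 0.22837400768079014 31.410916139508142
[0.62356896 0.043394  ] 0.20829329262444235 31.182446040984967
[0.60409711 0.07582186] 0.18747298580719576 31.34255002710847
```

```bash
python3 -m inch '[[[20,31,0],[0,0,0]],[[20,31,0],[0,0,0]],[[20,31,-20],[0,0,0]],[[0,0,-40],[0,0,0]],[[0,0,-40],[0,0,0]]]'; python3 -m inch '[[[0,0,-20],[0,0,0]],[[0,0,0],[0,0,0]],[[0,0,0],[0,0,0]],[[0,0,0],[0,0,0]]]'
```

```text
time: 2.28
tool_pos: [0.6436, 0.0099, 0.1235]
tool_rot: [1.532, 2.742, -0.002]
ft_force: [0.9, -0.3, 0.4]
opening: 0.0006
grip_force: 0.0
time: 2.78
tool_pos: [0.6448, 0.0119, 0.1062]
tool_rot: [1.528, 2.742, 0.002]
ft_force: [-0.1, -0.5, -0.3]
opening: 0.0004
grip_force: 0.0
```

```bash
python3 -m inch '[[[-1,-1,-10],[0,0,0]],[[0,0,-7],[0,0,0]],[[0,0,0],[0,0,0]],[[0,0,0],[0,0,0]]]'; for i in 1 2 3 4 5; do :; done; python3 -m inch '[[[0,0,-2],[0,0,0]],[[0,0,0],[0,0,0]],[[0,0,0],[0,0,0]]]';python3 -m inch '[[[0,0,-1],[0,0,0]],[[0,0,0],[0,0,0]],[[0,0,0],[0,0,0]]]';python3 -m inch '[[[0,0,-1],[0,0,0]],[[0,0,0],[0,0,0]],[[0,0,0],[0,0,0]]]'
```

```text
time: 3.28
tool_pos: [0.6425, 0.0109, 0.0874]
tool_rot: [-1.529, -2.744, 0.001]
ft_force: [-1.0, 0.4, -0.1]
opening: 0.0001
grip_force: 0.2
time: 3.65
tool_pos: [0.6427, 0.011, 0.0856]
tool_rot: [1.529, 2.744, 0.0]
ft_force: [-1.6, -0.3, 2.5]
opening: 0.0005
grip_force: 1.1
time: 4.03
tool_pos: [0.6427, 0.011, 0.0846]
tool_rot: [1.529, 2.744, 0.0]
ft_force: [-0.5, -0.1, 3.0]
opening: 0.0005
grip_force: 1.5
time: 4.4
tool_pos: [0.6428, 0.011, 0.0835]
tool_rot: [1.529, 2.744, 0.0]
ft_force: [-2.0, -0.0, 3.6]
opening: 0.0003
grip_force: 1.8
```

```bash
python3 -m inch '[[[-2,3.2,0],[0,0,0]],[[-2,3.2,0],[0,0,0]],[[-2,3.2,0],[0,0,0]],[[-2,3.2,0],[0,0,0]],[[-2,3.2,0],[0,0,0]]]'; python3 -m inch '[[[-2,3.3,0],[0,0,0]],[[-2,3.3,0],[0,0,0]],[[-2,3.3,0],[0,0,0]],[[-2,3.3,0],[0,0,0]],[[-2,3.3,0],[0,0,0]]]'
```

```text
time: 5.03
tool_pos: [0.6323, 0.0274, 0.0831]
tool_rot: [-1.528, -2.745, 0.0]
ft_force: [2.5, -2.7, 0.8]
opening: 0.0002
grip_force: 1.7
time: 5.65
tool_pos: [0.6226, 0.0441, 0.0836]
tool_rot: [-1.528, -2.745, -0.001]
ft_force: [1.6, -1.9, 3.9]
opening: 0.0005
grip_force: 1.8
```

```bash
python3 -m inch '[[[-2,3.2,0],[0,0,0]],[[-2,3.2,0],[0,0,0]],[[-2,3.2,0],[0,0,0]],[[-2,3.2,0],[0,0,0]],[[-2,3.2,0],[0,0,0]]]'; python3 -m inch '[[[-2,3.3,0],[0,0,0]],[[-2,3.3,0],[0,0,0]],[[-2,3.3,0],[0,0,0]],[[-2,3.3,0],[0,0,0]],[[-2,3.3,0],[0,0,0]]]'; python3 -m inch '[[[-2,3.2,0],[0,0,0]],[[-2,3.2,0],[0,0,0]],[[-2,3.2,0],[0,0,0]],[[-2,3.2,0],[0,0,0]],[[-2,3.2,0],[0,0,0]]]'; python3 -m inch '[[[-2,3.3,0],[0,0,0]],[[-2,3.3,0],[0,0,0]],[[-2,3.3,0],[0,0,0]],[[-2,3.3,0],[0,0,0]],[[-2,3.3,0],[0,0,0]]]'
```

```text
time: 6.28
tool_pos: [0.6122, 0.0596, 0.0831]
tool_rot: [-1.528, -2.744, 0.001]
ft_force: [2.4, -3.8, 0.2]
opening: 0.0008
grip_force: 1.8
time: 6.9
tool_pos: [0.6026, 0.0765, 0.0836]
tool_rot: [-1.528, -2.745, -0.001]
ft_force: [0.8, -2.4, 3.7]
opening: 0.0005
grip_force: 1.9
time: 7.52
tool_pos: [0.5922, 0.0921, 0.0831]
tool_rot: [-1.528, -2.745, 0.001]
ft_force: [2.5, -3.9, 0.3]
opening: 0.0002
grip_force: 1.8
time: 8.15
tool_pos: [0.5826, 0.109, 0.0836]
tool_rot: [-1.528, -2.745, -0.001]
ft_force: [1.9, -2.5, 4.5]
opening: 0.0003
grip_force: 1.9
```

```bash
python3 -m inch '[[[-2,3.2,0],[0,0,0]],[[-2,3.2,0],[0,0,0]],[[-2,3.2,0],[0,0,0]],[[-2,3.2,0],[0,0,0]],[[-2,3.2,0],[0,0,0]]]'; python3 -m inch '[[[-2,3.3,0],[0,0,0]],[[-2,3.3,0],[0,0,0]],[[-2,3.3,0],[0,0,0]],[[-2,3.3,0],[0,0,0]],[[-2,3.3,0],[0,0,0]]]'; python3 -m inch '[[[-2,3.2,0],[0,0,0]],[[-2,3.2,0],[0,0,0]],[[-2,3.2,0],[0,0,0]],[[-2,3.2,0],[0,0,0]],[[-2,3.2,0],[0,0,0]]]'; python3 -m inch '[[[-2,3.3,0],[0,0,0]],[[-2,3.3,0],[0,0,0]],[[-2,3.2,0],[0,0,0]],[[-2,3.2,0],[0,0,0]],[[-1,1.8,0],[0,0,0]]]'; python3 -m inch '[[[0,0,0],[0,0,0]],[[0,0,0],[0,0,0]],[[0,0,0],[0,0,0]]]'
python3 - <<'E'
from h import *
import cv2
a=ctrl.snapshot("wrist");b=ctrl.snapshot("top")[150:310,185:355]
v=np.zeros((480,800,3),np.uint8);v[:360,:480-0]=cv2.resize(a,(480,360));v[:301,480:]=cv2.resize(b,(320,301))
cv2.imwrite("pics/end.png",v[:,:,::-1])
E
```

```text
time: 8.78
tool_pos: [0.5723, 0.1245, 0.0831]
tool_rot: [-1.528, -2.745, 0.001]
ft_force: [2.6, -4.9, 1.6]
opening: 0.0003
grip_force: 1.9
time: 9.4
tool_pos: [0.5626, 0.1415, 0.0836]
tool_rot: [-1.529, -2.745, -0.001]
ft_force: [2.0, -2.8, 3.8]
opening: 0.0004
grip_force: 2.0
time: 10.02
tool_pos: [0.5524, 0.1569, 0.0831]
tool_rot: [-1.528, -2.745, 0.001]
ft_force: [2.8, -4.4, 1.5]
opening: 0.0006
grip_force: 2.0
time: 10.65
tool_pos: [0.5435, 0.1723, 0.0836]
tool_rot: [-1.528, -2.745, -0.0]
ft_force: [0.7, -2.5, 3.7]
opening: 0.0005
grip_force: 2.0
time: 11.02
tool_pos: [0.5435, 0.1724, 0.0835]
tool_rot: [-1.528, -2.744, -0.001]
ft_force: [-0.1, -0.8, 4.4]
opening: 0.0003
grip_force: 2.1
```

View pics/end.png

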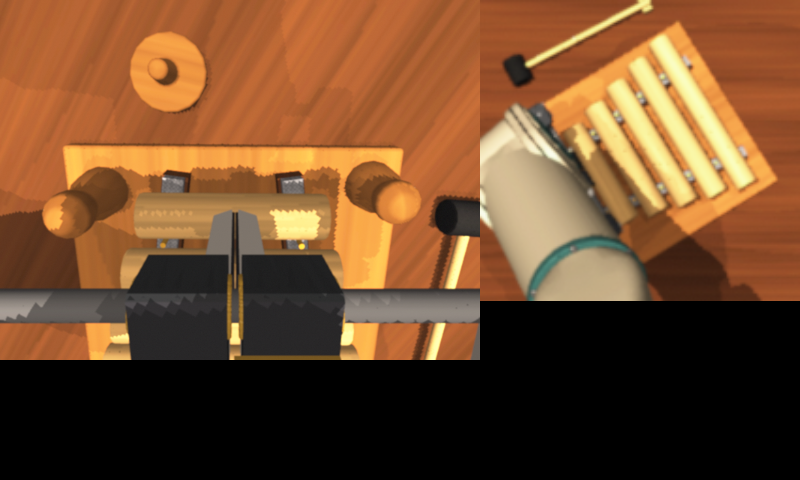

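The fingertips (235,215) rest on the middle of the shortest bar alone, pressing with about 4 N. The dolls, top and mallet are all upright and undisturbed, so I'm handing in.

```bash
python3 -c "
from plant import ctrl
print(ctrl.finish_job())"
```

```text
the job is handed in; nothing more can be done
None
```

I ran the closed fingertips along the row from the longest bar to the shortest, dipping each bar about 3.5 mm of its 7 mm travel (from tool height and force), and handed the job in at about 11 s with them resting on the shortest bar alone; the dolls, mallet and top looked undisturbed in the last picture.

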